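# Fit the white entrance tower to the house model

## Robot

A 6-joint arm with a two-finger parallel gripper is mounted at the origin on the work surface. World frame = base frame: x ahead of the robot, y to its left, z up, the work surface at z = 0. Lengths are in m, angles in degrees, forces in N, time in s.
With the tool pointing down it reaches from about 0.25 to 0.8 m from the base axis. Payload 8.5 kg.
Tool frame: the origin (TCP) lies on the mounting face of the last link; the fingertips stand 173 mm ahead of it and the grasp point (between the pads) lies 155 mm ahead of it (manip.tip_extent is the distance from the TCP to the fingertips, in m); z points along the fingers, y is the line along which they close (so a half turn about z gives the same grasp; the last joint's range is limited). The gripper opens to 85 mm and grips with 20 to 120 N. Pads are 22 mm wide; open, the fingers measure 114 mm over their backs; the gripper's body (76 mm by 85 mm) begins 54 mm behind the grasp point. The pads swing forward as they close: fully open they stand 13 mm farther back than shut.
Start: joints at [66.807, 13.648, -0.773, 75.585, 0, 90], TCP at [0.207, 0.483, 0.405] pointing down, gripper open.
Joint ranges: [-152.45, 152.45], [-59.26, 108.67], [-65.41, 83.53], [-104.44, 129.93], [-82.83, 76.93], [-180, 180]. Speed limits (degrees/s): [127.2, 127.2, 159.86, 180, 180, 180].

## Interface

Orientations are given as a 3x3 rotation matrix whose columns are the frame's x, y, z axes.
In Python, from bench import status, cams, workorder, finder, manip gives the robot as it stands.
- The arm moves only by the shell command python3 -m creep 'ROWS' [OPENING]. ROWS is JSON, a list that holds one entry, the list of rows, each a list of 6 numbers: the shift along the tool's x, y, z in cm, then the turn, a rotation vector about the tool's x, y, z in rad. In form: [[[x, y, z, rx, ry, rz], ...]]. A call has 1 to 12 rows; each row is the pose to reach, as a shift and turn from the pose commanded when the call began, along the tool's axes at that moment; what a row does not reach only later rows make up. A row lasts 1/12 s, in which the tool goes at most 41.7 mm and 7.16 degrees, less where a joint would pass 70% of its speed; a pose out of reach is approached as far as the arm can. A call with a gripper value outside its range is refused whole. OPENING is the finger opening in cm, from 0 to 8.54, set as the call begins (- or left out, the last holds). The fingers move at their own pace and stop on an object; the grip force is fixed at half the most. Time passes only in rows, so rows that repeat a pose let the fingers close. It gives the time, the measured TCP pose, the force, the opening and the grip force at its end, in the units of the state.
- status.get_obs(): the state, without advancing time (a new reading comes with each control period).
- cams.get_image(name): name is "scene" or "top" or "wrist"; returns the picture (420x560x3 uint8, blue, green, red); there is no depth.
- cams.camera_info(name): a dict with "fovy" (degrees; the focal length in pixels is half the picture's height over the tangent of half this angle, whatever the lens; pixels are square), "cx", "cy" (the principal point, pixels), "rvec" (rotation vector, rad) and "tvec" (3), from world to camera coordinates, as OpenCV has them. Camera axes: x right, y down, z forward; pixel columns grow to the right and rows downward; lengths in m; the calibration is good to about 2 mm. A picture is of the moment at which its call begins: read the wrist's pose just before it. camera_info takes no time and is no camera call; for the wrist camera it gives the pose at the moment of the call.
- workorder.sign_off(): hands the job in; it is judged then, once.
Trained networks look in the newest picture that a camera, given by its name, has taken for a name from the list of things; names that differ only in an ending like _2 or _b are one class to them, and where a whole thing is asked for, a point or a joint stands for the part that bears it (a point fixed in the world has none). Each returns a list of dicts, best first, with "score" (0 to 1); they miss things now and then, are a little off and sometimes report something else, mostly with a low value. They report only what shows in the picture. A call takes as long as a camera call. They do not tell look-alikes from the thing itself.
- finder.look_for(name, camera): "position" ([column, row] in pixels, amid what is visible of it).
- finder.spot_point(name, camera): "position" ([column, row] in pixels: a listed point, or the origin of a listed thing).
The state is a dict: "time_s": time; "joint_positions": joint angles; "qd": joint speeds; "joint_torque": joint torques, N m; "tcp_pos": TCP position; "orientation": TCP orientation; "wrist_force": force on the tool from outside, world axes, zero at the start; "torque": the same for the moment, N m; "gripper_width": finger opening in m; "grasp_force": force on a finger pad.
Only numpy, scipy, OpenCV 4.12 (cv2) and the standard library are available. Lean on these libraries where they do the work, as an engineer would, in place of code of your own. Each camera call takes 0.05 s, during which the arm holds its last target. There are 200 camera calls.

## Task

Fit the white entrance tower to the timber house model: from the open side of the grey base board, slide its foot sideways under the deck into the bay marked by the red strip, until the tower's wall is up against the deck's edge and square to it. Leave it standing on the base board there, and do not disturb the blue and black towers.

Things in the scene. Friction and masses are not known exactly. Their poses are not given: they have to be found in the camera images.
- white_tower_mid (a point): centre of the white tower: upright block 46 (x) by 50 (y) by 90 (z) mm, with a flat foot 46 wide and 12 high that runs a further 40 along -y from the block's foot, flush with its underside. Loose, 0.1 to 0.2 kg, upright on the table. Point: middle of the block without foot, 45 above its underside; z up, -y towards the foot's tip (65 away). Grip from above across x (46).
- bay (a point): pocket under the edge of the fixed house model's timber deck, red strip on the deck above it. Point: on the grey base board (10 mm thick), below the deck's edge, midway along the bay; z up, +y out of the bay over open board (100 long), x along the edge. Pocket: 72 wide, 24 high, 55 deep (-y). Deck top 32 above the point, clear for 75 behind the edge, then model walls up to 95 above the deck.
- blue_tower_mid (a point): centre of the blue tower, same shape and size and same axes as the white one; a bystander on the table
- black_tower_mid (a point): centre of the black tower, same shape and size and same axes as the white one; a bystander on the table
There are look-alikes about, which are no part of the job. What is shaped like the part that bears white_tower_mid but green or yellow is not meant.

How it is judged (in metres and radians):
At the end, for the whole second after the job is handed in: The white tower stands upright (within 6 degrees) on the base board (centre 45 mm above it, within 6 mm), its foot under the deck inside the bay (within 18 mm of the bay's middle), its wall within 12 mm of the deck's edge and square to it within 10 degrees; it stays so by itself (y of white_tower_mid in the frame of bay between 0.015 and 0.037 m and x of white_tower_mid in the frame of bay between -0.018 and 0.018 m and z of white_tower_mid in the frame of bay between 0.039 and 0.051 m and y of bay in the frame of white_tower_mid below 0 m and angle between white_tower_mid's own z axis and vertical below 0.1 rad and angle between the y axis of white_tower_mid and the y axis of bay, either way round below 0.18 rad); the robot touches nothing.
It fails at once if the blue or the black tower is moved by more than 25 mm (distance of any of blue_tower_mid, black_tower_mid from where it was at the start of the episode above 0.025 m).
It also fails if it takes over 35 s, if anything falls off the work surface, if the arm or the gripper's body presses on something with over 40 N, if the wrist force passes 120 N, or if a joint passes its speed limit or range.

## Working session

There is one attempt and no reset: what is moved stays moved. The work goes in short steps, Python scripts to look and compute and a shell command to move; the robot and the scene stay as the last step left them, time stands still between calls to the robot, and variables do not carry over. Pictures are saved under pics/ and viewed, at most 10 in all, crops included, and the job is handed in when it is done.

```bash
mkdir -p pics
cat > h.py <<'E'
import numpy as np,cv2
from bench import status,cams,workorder,finder,manip
def cam(n):
    c=cams.camera_info(n);f=210/np.tan(np.radians(c["fovy"])/2)
    R=cv2.Rodrigues(np.array(c["rvec"],float))[0];return f,c["cx"],c["cy"],R,np.array(c["tvec"],float)
def ray(n,p,z):
    f,cx,cy,R,t=cam(n);o=-R.T@t;d=R.T@np.array([(p[0]-cx)/f,(p[1]-cy)/f,1]);return o+d*(z-o[2])/d[2]
def proj(n,X):
    f,cx,cy,R,t=cam(n);q=R@np.array(X)+t;return np.array([f*q[0]/q[2]+cx,f*q[1]/q[2]+cy])
E
python3 - <<'E'
from h import *
a=cams.get_image("scene");b=cams.get_image("top");cv2.imwrite("pics/scene.png",a);cv2.imwrite("pics/top.png",b)
for n,z in [("white_tower_mid",.045),("bay",.01),("blue_tower_mid",.045),("black_tower_mid",.045)]:
  for c in ("top","scene"):
    for r in finder.spot_point(n,c)[:4]: print(n,c,np.round(r["position"]),round(r["score"],2),ray(c,r["position"],z).round(3))
print(cams.camera_info("top"),cams.camera_info("scene"),status.get_obs())
E
```

```text
white_tower_mid top [174. 128.] 0.85 [0.649 0.324 0.045]
white_tower_mid top [161. 200.] 0.67 [0.526 0.346 0.045]
white_tower_mid top [264. 216.] 0.62 [0.5   0.171 0.045]
white_tower_mid scene [417. 204.] 0.87 [0.64  0.329 0.045]
white_tower_mid scene [383. 164.] 0.84 [0.524 0.339 0.045]
white_tower_mid scene [311. 190.] 0.75 [0.493 0.176 0.045]
bay top [441. 201.] 0.64 [ 0.524 -0.13   0.01 ]
bay scene [186. 283.] 0.9 [ 0.515 -0.125  0.01 ]
blue_tower_mid top [239. 136.] 0.75 [0.635 0.213 0.045]
blue_tower_mid scene [370. 230.] 0.82 [0.633 0.214 0.045]
black_tower_mid top [224. 275.] 0.82 [0.401 0.239 0.045]
black_tower_mid scene [309. 150.] 0.96 [0.408 0.235 0.045]
{'fovy': 52.987951329590004, 'cx': 285.60645970767354, 'cy': 213.95701503365106, 'rvec': array([ 2.18266273, -2.18858978, -0.0374692 ]), 'tvec': array([0.13858888, 0.50281036, 0.73024915])} {'fovy': 44.584218958985126, 'cx': 280.20606593397605, 'cy': 206.00300985155036, 'rvec': array([ 2.29260131,  1.20758709, -0.37828459]), 'tvec': array([-0.3619959 , -0.26082437,  1.24229888])} {'time_s': 0.5, 'joint_positions': array([ 6.68068515e+01,  1.36494037e+01, -7.75828382e-01,  7.55848758e+01,
        1.59906415e-03,  9.00011039e+01]), 'qd': array([-0.02678037, -0.00821104,  0.07163423,  0.04227213, -0.01441213,
       -0.10630993]), 'joint_torque': array([-1.18524586e-03, -5.38162529e+01,  3.46482575e+01,  3.96165939e-03,
       -9.38045673e-05, -4.18481250e-06]), 'tcp_pos': array([0.20674423, 0.48253924, 0.40464613]), 'orientation': array([[-9.19174850e-01,  3.93849699e-01, -9.51319832e-05],
       [ 3.93849710e-01,  9.19174838e-01, -1.51167794e-04],
       [ 2.79055349e-05, -1.76417339e-04, -9.99999984e-01]]), 'wrist_force': array([ 0.49547213, -0.08455929, -0.33320441]), 'torque': array([-0.05617199,  0.0160551 ,  0.01382319]), 'grasp_force': 0.0, 'gripper_width': 0.08545993811609401}
```

View pics/scene.png

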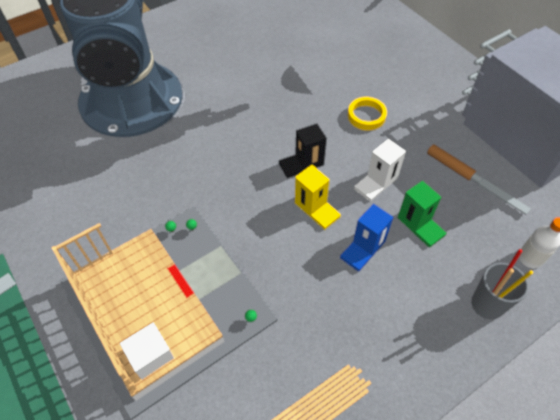

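View pics/top.png

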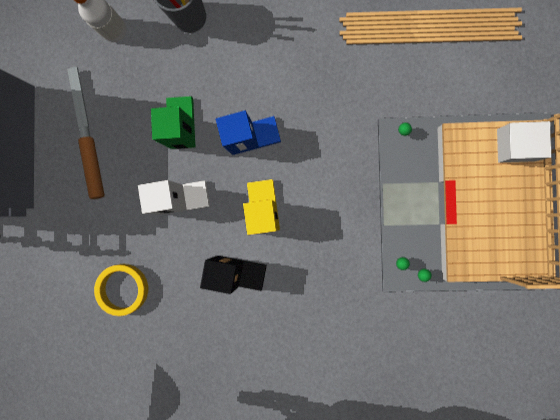

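Scene: the white tower is at top (161,200) / scene (383,164). Look-alikes are green at top (174,128) / scene (417,204), yellow at (264,216) / (311,190), blue at (239,136) and black at (224,275). I choose the white one. The bay's red strip is at top (450,202). Next, a close crop and yaw measurements.

Run:
```python
from h import *
b=cv2.imread("pics/top.png");s=cv2.imread("pics/scene.png")
cr=cv2.resize(b[165:235,120:230],None,fx=6,fy=6,interpolation=cv2.INTER_CUBIC);cv2.imwrite("pics/crop.png",cr)
hsv=cv2.cvtColor(b,cv2.COLOR_BGR2HSV)
m=((hsv[...,2]>165)&(hsv[...,1]<50)).astype(np.uint8);m2=np.zeros_like(m);m2[170:230,125:215]=m[170:230,125:215]
for c in cv2.findContours(m2,0,2)[0]:
  if cv2.contourArea(c)>80:
    q=cv2.boxPoints(cv2.minAreaRect(c));z=.09 if q[:,0].mean()<178 else .012
    P=np.array([ray("top",p,z) for p in q]);print("white",q.round(1).tolist(),P.round(3).tolist(),P.mean(0).round(3))
r=((cv2.inRange(hsv,(0,150,120),(6,255,255))|cv2.inRange(hsv,(174,150,120),(180,255,255)))>0).astype(np.uint8);r[:,:400]=0
c=max(cv2.findContours(r,0,2)[0],key=cv2.contourArea);q=cv2.boxPoints(cv2.minAreaRect(c));print("red",q.tolist(),[ray("top",p,.042).round(3).tolist() for p in q])
# boards edge points
g=[(382,117),(384,291),(440,124),(444,281)]
print([ray("top",p,z).round(3).tolist() for p,z in zip(g,(.01,.01,.042,.042))])
```

```text
white [[182.60000610351562, 183.60000610351562], [203.8000030517578, 180.0], [207.5, 202.10000610351562], [186.3000030517578, 205.60000610351562]] [[0.557, 0.319, 0.012], [0.563, 0.281, 0.012], [0.524, 0.275, 0.012], [0.518, 0.313, 0.012]] [0.541 0.297 0.012]
white [[137.10000610351562, 184.60000610351562], [167.10000610351562, 179.60000610351562], [171.89999389648438, 208.39999389648438], [141.89999389648438, 213.39999389648438]] [[0.549, 0.369, 0.09], [0.557, 0.321, 0.09], [0.511, 0.313, 0.09], [0.503, 0.361, 0.09]] [0.53  0.341 0.09 ]
red [[444.5852355957031, 180.1424102783203], [454.9292907714844, 179.80873107910156], [456.3222351074219, 222.98960876464844], [445.9781799316406, 223.3232879638672]] [[0.557, -0.126, 0.042], [0.558, -0.143, 0.042], [0.487, -0.144, 0.042], [0.486, -0.128, 0.042]]
[[0.671, -0.031, 0.01], [0.37, -0.032, 0.01], [0.65, -0.12, 0.042], [0.392, -0.124, 0.042]]
```

View pics/crop.png

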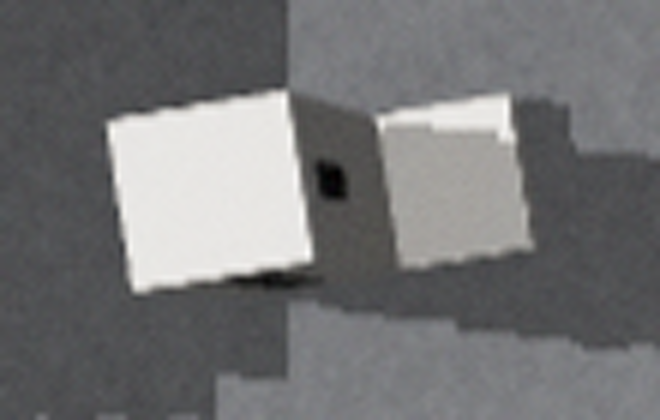

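The crop shows a white block with a black window. Its foot points right (world -y), and the tower is yawed about +9.5°, centred at (0.53, 0.341). The bay is at about (0.521, -0.126) with a yaw of about 1°. I'll hover above the tower.

```bash
python3 -m creep '[[[-35.3,-0.3,10,0,0,1.0],[-35.3,-0.3,10,0,0,1.0],[-35.3,-0.3,10,0,0,1.0],[-35.3,-0.3,10,0,0,1.0],[-35.3,-0.3,10,0,0,1.0],[-35.3,-0.3,10,0,0,1.0],[-35.3,-0.3,10,0,0,1.0],[-35.3,-0.3,10,0,0,1.0],[-35.3,-0.3,10,0,0,1.0],[-35.3,-0.3,10,0,0,1.0],[-35.3,-0.3,10,0,0,1.0],[-35.3,-0.3,10,0,0,1.0]]]' 8.54
python3 - <<'E'
from h import *
o=status.get_obs();print(o["tcp_pos"],o["orientation"].round(3).tolist())
w=cams.get_image("wrist");cv2.imwrite("pics/w1.png",w)
hsv=cv2.cvtColor(w,cv2.COLOR_BGR2HSV)
m=((hsv[...,2]>165)&(hsv[...,1]<50)).astype(np.uint8)
for c in cv2.findContours(m,0,2)[0]:
  if cv2.contourArea(c)>800:
    q=cv2.boxPoints(cv2.minAreaRect(c));P=np.array([ray("wrist",p,.09) for p in q]);print(q.round().tolist(),P.round(3).tolist(),P.mean(0).round(3))
for r in finder.spot_point("white_tower_mid","wrist"): print(r,ray("wrist",r["position"],.045))
E
```

```text
time_s: 1.5
tcp_pos: [0.5299, 0.3407, 0.3045]
orientation: [[-0.165, 0.986, -0.001], [0.986, 0.165, -0.0], [-0.0, -0.001, -1.0]]
wrist_force: [-0.9, -0.1, 1.9]
gripper_width: 0.0852
grasp_force: 0.0
[0.52990189 0.34065011 0.30449746] [[-0.165, 0.986, -0.001], [0.986, 0.165, -0.0], [-0.0, -0.001, -1.0]]
[[402.0, 275.0], [420.0, 265.0], [455.0, 332.0], [437.0, 342.0]] [[0.597, 0.333, 0.09], [0.605, 0.34, 0.09], [0.636, 0.303, 0.09], [0.628, 0.295, 0.09]] [0.617 0.317 0.09 ]
[[492.0, 355.0], [492.0, 168.0], [559.0, 168.0], [559.0, 355.0]] [[0.662, 0.291, 0.09], [0.626, 0.397, 0.09], [0.659, 0.402, 0.09], [0.7, 0.298, 0.09]] [0.662 0.347 0.09 ]
[[-65.0, 287.0], [51.0, -3.0], [425.0, 146.0], [309.0, 436.0]] [[0.347, 0.284, 0.09], [0.412, 0.438, 0.09], [0.59, 0.402, 0.09], [0.568, 0.214, 0.09]] [0.479 0.334 0.09 ]
{'position': [201.1, 415.4], 'score': 0.92} [0.49591136 0.17200457 0.045     ]
```

View pics/w1.png

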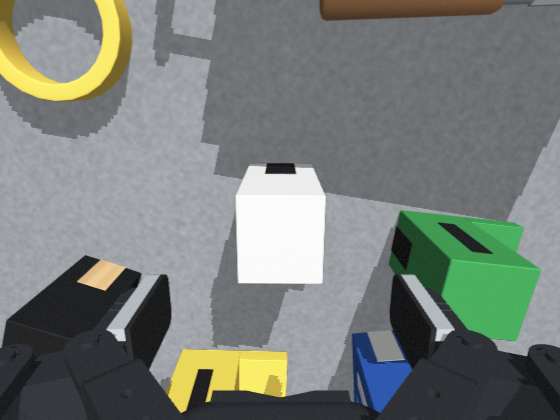

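The block's top face spans (236,196)–(325,195)–(323,283)–(237,283). It is square to the gripper and sits between the fingers. I'll check its centre.

Run:
```python
from h import *
P=np.array([ray("wrist",p,.09) for p in [(236,196),(325,195),(323,283),(237,283)]]);c=P.mean(0);o=status.get_obs();print(P.round(3),c.round(4))
print("shift tool cm",(o["orientation"].T@(c-o["tcp_pos"])*100).round(2), "yaw",np.degrees(np.arctan2(*(P[1]-P[0]+P[2]-P[3])[[1,0]])))
```

```text
[[0.503 0.362 0.09 ]
 [0.547 0.37  0.09 ]
 [0.556 0.321 0.09 ]
 [0.51  0.313 0.09 ]] [0.5288 0.3415 0.09  ]
shift tool cm [ 2.000e-02 -4.000e-02  2.152e+01] yaw 9.830152086638535
```

```bash
python3 -m creep '[[[0,0,3,0,0,0],[0,0,6,0,0,0],[0,0,8.4,0,0,0],[0,0,8.4,0,0,0]]]' 8.54 && python3 -m creep '[[[0,0,0,0,0,0],[0,0,0,0,0,0],[0,0,0,0,0,0],[0,0,0,0,0,0],[0,0,0,0,0,0],[0,0,0,0,0,0],[0,0,0,0,0,0],[0,0,0,0,0,0]]]' 3.5 && python3 -m creep '[[[0,0,-3,0,0,0],[0,0,-6,0,0,0],[0,0,-9,0,0,0],[0,0,-12,0,0,0],[0,0,-12,0,0,0]]]'
```

```text
time_s: 1.93
tcp_pos: [0.5275, 0.3407, 0.2168]
orientation: [[-0.167, 0.986, -0.006], [0.986, 0.167, -0.004], [-0.003, -0.006, -1.0]]
wrist_force: [-0.7, -0.1, -0.4]
gripper_width: 0.0858
grasp_force: 0.0
time_s: 2.6
tcp_pos: [0.5304, 0.3413, 0.2229]
orientation: [[-0.166, 0.986, 0.003], [0.986, 0.166, 0.002], [0.002, 0.003, -1.0]]
wrist_force: [-1.8, 1.7, 5.7]
gripper_width: 0.0454
grasp_force: 60.7
time_s: 3.02
tcp_pos: [0.531, 0.3414, 0.3483]
orientation: [[-0.165, 0.986, 0.009], [0.986, 0.165, 0.006], [0.004, 0.01, -1.0]]
wrist_force: [0.2, -0.6, -1.4]
gripper_width: 0.0457
grasp_force: 62.1
```

```bash
python3 -m creep '[[[35.5,-7.1,0,0,0,0.148],[35.5,-7.1,0,0,0,0.148],[35.5,-7.1,0,0,0,0.148],[35.5,-7.1,0,0,0,0.148],[35.5,-7.1,0,0,0,0.148],[35.5,-7.1,0,0,0,0.148],[35.5,-7.1,0,0,0,0.148],[35.5,-7.1,5,0,0,0.148],[35.5,-7.1,5,0,0,0.148],[35.5,-7.1,5,0,0,0.148],[35.5,-7.1,5,0,0,0.148],[35.5,-7.1,5,0,0,0.148]]]'
python3 - <<'E'
from h import *
o=status.get_obs();print(o["tcp_pos"],o["orientation"].round(4).tolist())
w=cams.get_image("wrist");cv2.imwrite("pics/w2.png",w)
for c in("wrist",):
  for n,z in(("bay",.01),("white_tower_mid",.12)):
    for r in finder.spot_point(n,c): print(n,r,ray(c,r["position"],z))
hsv=cv2.cvtColor(w,cv2.COLOR_BGR2HSV)
r=((cv2.inRange(hsv,(0,150,90),(6,255,255))|cv2.inRange(hsv,(174,150,90),(180,255,255)))>0).astype(np.uint8)
c=cv2.findContours(r,0,2)[0]
if c:
  q=cv2.boxPoints(cv2.minAreaRect(max(c,key=cv2.contourArea)));print("red",q.round(1).tolist(),[ray("wrist",p,.042).round(4).tolist() for p in q])
E
```

```text
time_s: 4.02
tcp_pos: [0.4013, 0.6791, 0.2907]
orientation: [[-0.019, 1.0, 0.0], [1.0, 0.019, -0.001], [-0.001, 0.0, -1.0]]
wrist_force: [0.5, -0.4, -1.4]
gripper_width: 0.0455
grasp_force: 61.8
[0.40125552 0.67908467 0.29072507] [[-0.0185, 0.9998, 0.0001], [0.9998, 0.0185, -0.0006], [-0.0006, 0.0001, -1.0]]
```

View pics/w2.png

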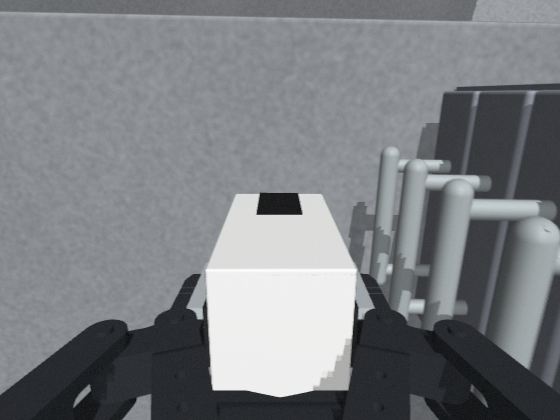

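I typed the wrong sign on tool x, so the arm carried the tower +y, away from the bay. The picture shows the tower still firmly held, with rack bars to its right at (400–540,150–330). Forces stayed low, so nothing was hit. I'll raise it and go back the right way.

```bash
python3 -m creep '[[[0,0,-3,0,0,0],[0,0,-6,0,0,0],[-4,0,-7,0,0,0],[-8,1,-7,0,0,0],[-12,2,-7,0,0,0],[-16,2.5,-7,0,0,0],[-20,3,-7,0,0,0],[-24,3.5,-7,0,0,0],[-28,4,-7,0,0,0],[-32,5,-7,0,0,0],[-35,5.5,-7,0,0,0],[-35,5.5,-7,0,0,0]]]'
```

```text
time_s: 5.17
tcp_pos: [0.4633, 0.3241, 0.3629]
orientation: [[-0.012, 1.0, 0.002], [1.0, 0.012, -0.0], [-0.0, 0.002, -1.0]]
wrist_force: [0.5, 0.8, -0.6]
gripper_width: 0.0454
grasp_force: 62.0
```

```bash
python3 -m creep '[[[-4,1,0,0,0,0],[-8,2,0,0,0,0],[-12,2.5,0,0,0,0],[-16,3,0,0,0,0],[-20,3.5,0,0,0,0],[-24,4,0,0,0,0],[-28,4.5,0,0,0,0],[-32,5,3,0,0,0],[-34.7,5.2,6,0,0,0],[-34.7,5.2,7,0,0,0],[-34.7,5.2,7,0,0,0],[-34.7,5.2,7,0,0,0]]]'
python3 - <<'E'
from h import *
o=status.get_obs();print(o["tcp_pos"],o["orientation"].round(4).tolist())
w=cams.get_image("wrist");b=cams.get_image("top");s=cams.get_image("scene");cv2.imwrite("pics/s3.png",np.vstack([b[80:310,100:],s[100:400,:460]]))
for c in("wrist","top","scene"):
  for n,z in(("bay",.01),("white_tower_mid",.112),("blue_tower_mid",.045),("black_tower_mid",.045)):
    for r in finder.spot_point(n,c)[:4]: print(c,n,r["score"],ray(c,r["position"],z).round(3))
E
```

```text
time_s: 6.17
tcp_pos: [0.5205, -0.0166, 0.2915]
orientation: [[-0.016, 1.0, 0.0], [1.0, 0.016, 0.0], [0.0, 0.0, -1.0]]
wrist_force: [0.1, -0.1, -0.0]
gripper_width: 0.0454
grasp_force: 62.0
[ 0.5204618  -0.01664072  0.29150618] [[-0.0156, 0.9999, 0.0002], [0.9999, 0.0156, 0.0002], [0.0002, 0.0002, -1.0]]
top white_tower_mid 0.78 [0.632 0.301 0.112]
top white_tower_mid 0.59 [0.492 0.164 0.112]
top white_tower_mid 0.55 [ 0.52  -0.016  0.112]
top blue_tower_mid 0.77 [0.634 0.215 0.045]
top black_tower_mid 0.85 [0.407 0.239 0.045]
scene bay 0.76 [ 0.524 -0.131  0.01 ]
scene white_tower_mid 0.89 [0.537 0.143 0.112]
scene white_tower_mid 0.82 [ 0.517 -0.021  0.112]
scene white_tower_mid 0.79 [0.67  0.282 0.112]
scene blue_tower_mid 0.73 [0.635 0.214 0.045]
```

View pics/s3.png

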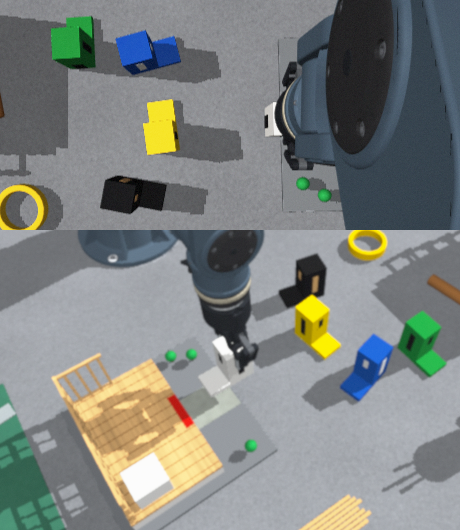

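The tower is held over the open board, with its foot towards the red strip at (180,410). Blue and black have not moved. I'll lower it and slide it in.

```bash
python3 -m creep '[[[0,0,2,0,0,0],[0,0,4,0,0,0],[0,0,5.4,0,0,0],[0,0,5.4,0,0,0],[0,0,5.4,0,0,0]]]' && python3 -m creep '[[[-1,0,0,0,0,0],[-2,0,0,0,0,0],[-3,0,0,0,0,0],[-4,0,0,0,0,0],[-5,0,0,0,0,0],[-6,0,0,0,0,0],[-6.7,0,0,0,0,0],[-7.2,0,0,0,0,0],[-7.5,0,0,0,0,0],[-7.7,0,0,0,0,0],[-7.7,0,0,0,0,0],[-7.7,0,0,0,0,0]]]'
python3 - <<'E'
from h import *
w=cams.get_image("wrist");s=cams.get_image("scene");cv2.imwrite("pics/s4.png",np.hstack([cv2.resize(s[180:320,110:290],None,fx=3,fy=3,interpolation=2)]))
for n,z in(("bay",.01),("white_tower_mid",.059)):
    for r in finder.spot_point(n,"scene")[:4]: print(n,r["score"],ray("scene",r["position"],z).round(3))
E
```

```text
time_s: 7.33
tcp_pos: [0.5206, -0.0158, 0.2363]
orientation: [[-0.018, 1.0, -0.002], [1.0, 0.018, -0.0], [0.0, -0.002, -1.0]]
wrist_force: [0.2, -0.2, -1.5]
gripper_width: 0.0456
grasp_force: 62.0
time_s: 8.33
tcp_pos: [0.5222, -0.0926, 0.2367]
orientation: [[-0.018, 1.0, -0.0], [1.0, 0.018, 0.0], [0.0, -0.0, -1.0]]
wrist_force: [0.2, 0.4, -0.8]
gripper_width: 0.0457
grasp_force: 62.0
bay 0.61 [ 0.519 -0.134  0.01 ]
white_tower_mid 0.87 [0.65  0.314 0.059]
white_tower_mid 0.71 [0.506 0.178 0.059]
white_tower_mid 0.59 [ 0.52  -0.094  0.059]
```

View pics/s4.png

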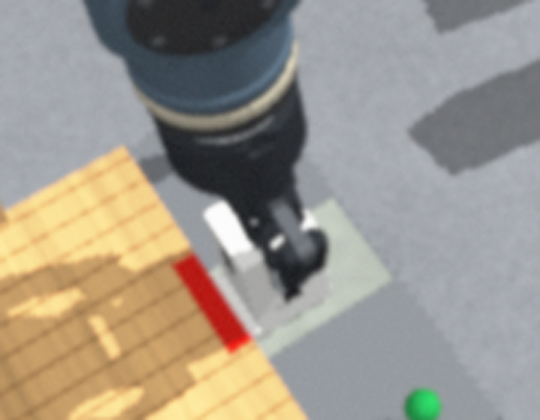

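The picture shows the foot under the deck, centred at the red strip, and a gap of about 1 cm between wall and edge around (235,300). I'll creep in.

```bash
python3 -m creep '[[[-0.2,0,0,0,0,0],[-0.4,0,0,0,0,0],[-0.6,0,0,0,0,0],[-0.8,0,0,0,0,0],[-0.8,0,0,0,0,0],[-0.8,0,0,0,0,0]]]' && python3 -m creep '[[[-0.1,0,0,0,0,0],[-0.2,0,0,0,0,0],[-0.3,0,0,0,0,0],[-0.3,0,0,0,0,0],[-0.3,0,0,0,0,0]]]'
```

```text
time_s: 9.03
tcp_pos: [0.5224, -0.101, 0.2367]
orientation: [[-0.018, 1.0, -0.0], [1.0, 0.018, -0.0], [-0.0, -0.0, -1.0]]
wrist_force: [0.1, -0.1, -1.9]
gripper_width: 0.0454
grasp_force: 62.0
time_s: 9.45
tcp_pos: [0.5223, -0.1026, 0.2369]
orientation: [[-0.019, 1.0, 0.0], [1.0, 0.019, 0.004], [0.004, 0.0, -1.0]]
wrist_force: [-1.0, 9.6, 2.3]
gripper_width: 0.0454
grasp_force: 62.4
```

There was contact at y≈-0.1025, as expected for a flush wall. I'll back off 1 mm, lower, release and retract.

```bash
python3 -m creep '[[[0.2,0,0,0,0,0],[0.2,0,0.2,0,0,0],[0.2,0,0.4,0,0,0],[0.2,0,0.4,0,0,0]]]' && python3 -m creep '[[[0,0,0,0,0,0],[0,0,0,0,0,0],[0,0,0,0,0,0],[0,0,0,0,0,0],[0,0,0,0,0,0],[0,0,0,0,0,0]]]' 7.5 && python3 -m creep '[[[0,0,-2,0,0,0],[0,0,-5,0,0,0],[0,0,-9,0,0,0],[4,0,-12,0,0,0],[8,0,-14,0,0,0],[12,0,-14,0,0,0],[16,0,-14,0,0,0],[20,0,-14,0,0,0],[24,0,-14,0,0,0],[26,0,-14,0,0,0],[26,0,-14,0,0,0]]]'
python3 - <<'E'
from h import *
b=cams.get_image("top");s=cams.get_image("scene")
f=lambda i:cv2.resize(i,(400,300),interpolation=2)
cv2.imwrite("pics/s5.png",np.hstack([f(b[120:285,360:560]),f(s[180:330,100:300])]))
for c in ("scene","top"):
  for n,z in(("bay",.01),("white_tower_mid",.055),("blue_tower_mid",.045),("black_tower_mid",.045)):
    for r in finder.spot_point(n,c)[:4]: print(c,n,r["score"],ray(c,r["position"],z).round(3))
E
```

```text
time_s: 9.78
tcp_pos: [0.5225, -0.1016, 0.233]
orientation: [[-0.018, 1.0, 0.001], [1.0, 0.018, 0.001], [0.001, 0.001, -1.0]]
wrist_force: [-1.1, 4.6, 5.0]
gripper_width: 0.0451
grasp_force: 62.4
time_s: 10.28
tcp_pos: [0.5224, -0.1019, 0.2326]
orientation: [[-0.018, 1.0, -0.0], [1.0, 0.018, -0.0], [-0.0, -0.0, -1.0]]
wrist_force: [-0.2, 0.1, -0.1]
gripper_width: 0.0747
grasp_force: 0.0
time_s: 11.2
tcp_pos: [0.5175, 0.1623, 0.3725]
orientation: [[-0.022, 1.0, 0.0], [1.0, 0.022, 0.001], [0.001, 0.0, -1.0]]
wrist_force: [-0.3, 0.2, -0.0]
gripper_width: 0.0749
grasp_force: 0.0
scene bay 0.78 [ 0.52  -0.129  0.01 ]
scene bay 0.53 [0.619 0.23  0.01 ]
scene white_tower_mid 0.88 [0.648 0.318 0.055]
scene white_tower_mid 0.76 [ 0.516 -0.101  0.055]
scene blue_tower_mid 0.64 [0.633 0.216 0.045]
top bay 0.84 [ 0.516 -0.126  0.01 ]
top white_tower_mid 0.75 [ 0.52  -0.104  0.055]
```

View pics/s5.png

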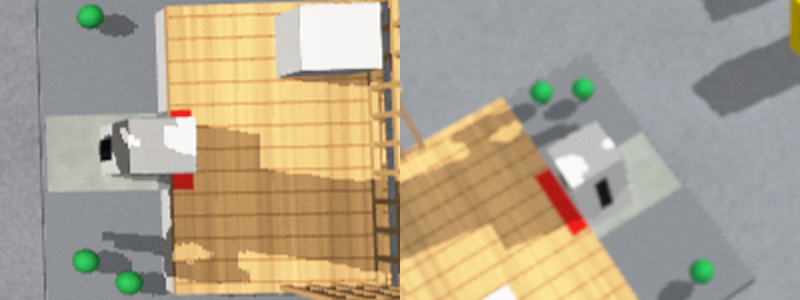

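The tower stands upright and square against the deck edge, at (150,145) left and (595,175) right, centred on the red strip. The gripper is clear. I'll hand in.

```bash
python3 -c "
from bench import workorder
print(workorder.sign_off())"
```

```text
the job is handed in; nothing more can be done
None
```

I fitted the white tower into the bay, standing square against the deck edge, and handed the job in at about 11 s with the gripper clear. One wrong-sign move first carried the tower away from the bay without hitting anything, and blue and black showed no movement wherever the cameras picked them up afterwards; the sign-off returned no verdict.

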